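# Stow the tall battery pack in the push-latch drawer

## Task

The bench drawer is locked shut by a push-push catch: press it in so that it springs out, draw it well open, lay the taller of the two battery packs flat, right way up, on the drawer's floor (set it down, do not drop it), then push the drawer home until the catch locks, so that it stays shut when you let go. Leave everything else on the table where it is.

Things in the scene. Friction and masses are not known exactly. Their poses are not given: they have to be found in the camera images.
- drawer (a joint): How far the drawer stands out (m), sliding along the unit's -x. 0 = locked shut, 0.170 = fully out. Each press to 10 mm past 0 (about 10 N; ends at a solid stop between -0.009 and -0.0125) toggles the catch on letting go: locked -> a spring drives it out to about 0.04, where it stays; released -> it comes back to 0 and is locked. Less than 8.5 mm past 0 changes nothing. Locked, it cannot be pulled
- drawer_handle (a point): centre of the drawer's handle, an upright aluminium fin (40 mm deep, 20 mm wide, 40 mm high) standing out from the middle of the drawer's front, 68 mm over the table; press its end face or grip its two sides. Moves with the drawer. x axis into the unit, y across, z up. The drawer front's outer face (165 mm wide, 16 to 102 mm over the table) lies 20 mm further along +x
- drawer_floor (a point): centre of the drawer's floor (upper face, 20 mm over the table); moves with the drawer. x into the unit, y across, z up. Inside 165 mm long (x), 145 mm wide (y); side and back walls reach 65 mm, the 8 mm thick front 102 mm over the table. It slides with 1 N of friction plus 14 N per m/s; the spring pushes it out with 4 to 8 N while it stands out less than 36 mm
- unit_front (a point): fixed point: middle of the drawer unit's front, 68 mm over the table, level with the locked drawer's outer face. x into the unit, y across, z up. Plywood box fixed to the table, 200 mm deep, 190 mm wide, 135 mm high (165 with the tray on top). Its top board (underside 120 mm up) overhangs the front by 20 mm: no room for an upright gripper at the shut drawer's handle; lean the tool back about 40 degrees
- tall_center (a point): centre, half-way up (29 mm), of the tall battery pack: black plastic block 96 mm long (its x), 62 mm wide (its y) and 46 mm high, with a grey rail 75 x 44 x 12 mm on top; 58 mm high in all, 0.35 to 0.65 kg; lies on the table, z up
- slim_center (a point): centre, half-way up (17 mm), of the slim battery pack, not to be moved: same outline, 96 x 62 mm, only 34 mm high in all. The two packs can stand in each other's places
- tall_pack: the tall pack itself, origin at the middle of its underside, z up
- cup: bystander: clear plastic cup, 72 mm wide, 100 mm high, origin under its middle
- jar: bystander: jar, 68 mm wide, 90 mm high, origin under its middle
- tape: bystander: roll of paper tape lying flat, 100 mm wide, 25 mm high, origin under its middle
- scraper: bystander: scraper, 200 mm long, lying flat along its x axis
- gourd: bystander: small gourd, 100 mm wide, 85 mm high, origin under its middle
Things that resemble listed ones, but are neither listed nor needed, are in the scene too. Leave any green look-alike of the tall_pack alone.

How it is judged (in metres and radians):
On the way, in this order (a step that is already met when the one before it is completed fails the run):
1. the catch is released and the drawer stands out by more than 20 mm (value of joint drawer above 0.02 m), for 0.1 s.
2. the drawer is drawn out by more than 110 mm (value of joint drawer above 0.11 m), for 0.2 s.
3. the tall pack lies flat on the floor of the open drawer, let go (value of joint drawer above 0.08 m and x of tall_center in the frame of drawer_floor between -0.07 and 0.07 m and y of tall_center in the frame of drawer_floor between -0.06 and 0.06 m and z of tall_center in the frame of drawer_floor between 0.02 and 0.036 m and angle between tall_center's own z axis and vertical below 0.15 rad and contact force between tall_pack and the fingers below 0.1 N), for 0.2 s.
At the end, for the whole second after the job is handed in: The drawer is locked shut (within 5 mm of its locked position, at rest) with the tall pack lying in it, flat within 0.15 rad and right way up on its floor, at rest and let go (value of joint drawer between -0.005 and 0.005 m and x of tall_center in the frame of drawer_floor between -0.07 and 0.07 m and y of tall_center in the frame of drawer_floor between -0.06 and 0.06 m and z of tall_center in the frame of drawer_floor between 0.02 and 0.036 m and angle between tall_center's own z axis and vertical below 0.15 rad and contact force between tall_pack and the fingers below 0.1 N and linear speed of tall_pack below 0.02 m/s); the robot touches nothing.
It fails at once if the tall pack is dropped (moves faster than 0.7 m/s while no finger touches it, as after a fall of more than 25 mm) (contact force between tall_pack and the fingers below 0.1 N and linear speed of tall_pack above 0.7 m/s).
It fails at once if the slim pack, cup, jar, tape roll, scraper or gourd is moved by more than 30 mm (distance of any of slim_center, cup, jar, tape, scraper, gourd from where it was at the start of the episode above 0.03 m).
It also fails if it takes over 70 s, if anything falls off the work surface, if the arm or the gripper's body presses on something with over 40 N, if the wrist force passes 120 N, or if a joint passes its speed limit or range.

## Robot

A 6-joint arm with a two-finger parallel gripper is mounted at the origin on the work surface. World frame = base frame: x ahead of the robot, y to its left, z up, the work surface at z = 0. Lengths are in mm, angles in rad, forces in N, time in s.
With the tool pointing down it reaches from about 350 to 775 mm from the base axis. Payload 7.3 kg.
Tool frame: the origin (TCP) lies between the finger pads; the fingertips stand 25 mm ahead of it and the grasp point (between the pads) lies 6 mm ahead of it; z points along the fingers, y is the direction in which the jaws open and shut (so a half turn about z gives the same grasp; the last joint's range is limited). The gripper opens to 92 mm and grips with 3 to 60 N. Pads are 19 mm wide; open, the fingers measure 130 mm over their backs; the gripper's body (75 mm by 190 mm) begins 47 mm behind the grasp point.
Start: joints at [1.006, 0.342, 1.524, -0, 1.275, -0.146], TCP at [213.486, 479.652, 251.741] pointing down, gripper open.
Joint ranges: [-2.53, 2.53], [-0.77, 2.02], [0.04, 2.7], [-1, 4.14], [0.28, 2.66], [-3.11, 3.11]. Speed limits (rad/s): [2.57, 2.57, 3.14, 3.14, 3.14, 3.14].

## Interface

Orientations are given as [roll, pitch, yaw] about the fixed x, y, z axes, in that order (R = Rz(yaw) Ry(pitch) Rx(roll)).
In Python, from plant import get_obs, capture, calibration, close_job gives the robot as it stands. The module is installed in compiled form; this text tells all that it offers.
- The arm moves only by the shell command python3 -m jog 'ROWS'. ROWS is JSON, one flat list of numbers, 5 for each row, row after row: the closure, from 0 (fully open) to 1 (shut), then the shift along the tool's x, y, z in mm, then the turn about the tool's z in degrees. In form: [fingers, tx, ty, tz, yaw, fingers, tx, ty, tz, yaw, ...]. A call has 1 to 5 rows; each row shifts and turns the pose as measured when the row begins, along the tool's axes as they then stand; what a row does not reach is not made up. A row lasts 1/10 s, in which the tool goes at most 50 mm and 8.59 degrees, less where a joint would pass 70% of its speed; a pose out of reach is approached as far as the arm can. A call is refused whole if a number of a shift passes 50 or a number of a turn 8.59, either way. A call with a gripper value outside its range is refused whole. The fingers move at their own pace and stop on an object; the grip force is fixed at half the most. Time passes only in rows, so rows that do not move let the fingers close. It gives the time, the measured TCP pose, the force and the opening at its end, in the units of the state.
- get_obs(): the state, without advancing time (a new reading comes with each control period).
- capture(name): name is "side" or "top"; returns (picture, depth): 420x560x3 uint8, red, green, blue; 420x560 float32, mm along the optical axis (not along the pixel's ray), 0 where there is no reading.
- calibration(name): a dict with "fovy" (degrees; the focal length in pixels is half the picture's height over the tangent of half this angle, whatever the lens; pixels are square), "cx", "cy" (the principal point, pixels), "R" (3x3) and "t" (3): a world point X has camera coordinates R X + t. Camera axes: x right, y down, z forward; pixel columns grow to the right and rows downward; lengths in mm; the calibration is good to about 2 mm. A picture is of the moment at which its call begins. calibration takes no time and is no camera call.
- close_job(): hands the job in, once; it reports no verdict.
The state is a dict: "time": time; "joint_positions": joint angles; "dq": joint speeds; "tau": joint torques, N m; "tool_pos": TCP position; "tcp_rot": TCP orientation; "contact_force": force on the tool from outside, world axes, zero at the start; "moment": the same for the moment, N m; "grip_width": finger opening in mm.
Only numpy, scipy, OpenCV 4.12 (cv2) and the standard library are available. Lean on these libraries where they do the work, as an engineer would, in place of code of your own. Each camera call takes 0.05 s, during which the arm holds its last target.

## Working session

There is one attempt and no reset: what is moved stays moved. The work goes in short steps, Python scripts to look and compute and a shell command to move; the robot and the scene stay as the last step left them, time stands still between calls to the robot, and variables do not carry over. Pictures are saved under pics/ and viewed, and the job is handed in when it is done.

```bash
mkdir -p pics
cat > h.py <<'E'
import numpy as np, cv2
from plant import get_obs, capture, calibration, close_job
def cam(n):
    c=calibration(n); f=210/np.tan(np.radians(c["fovy"])/2)
    return f,c["cx"],c["cy"],np.array(c["R"]),np.array(c["t"])
def ray(n,u,v,z):
    f,cx,cy,R,t=cam(n); d=R.T@np.array([(u-cx)/f,(v-cy)/f,1]); o=-R.T@t
    return o+d*(z-o[2])/d[2]
def proj(n,X):
    f,cx,cy,R,t=cam(n); p=R@np.array(X,float)+t
    return p[0]/p[2]*f+cx,p[1]/p[2]*f+cy
def cloud(n,D):
    f,cx,cy,R,t=cam(n); v,u=np.mgrid[:420,:560]
    P=np.stack([(u-cx)/f*D,(v-cy)/f*D,D],-1)-t
    return P@R
E
python3 - <<'E'
from h import *
for n in ("side","top"):
    p,d=capture(n); np.savez(n+"0.npz",p=p,d=d)
    cv2.imwrite(f"pics/{n}0.png",cv2.resize(p[:,:,::-1],(800,600)))
    print(n,calibration(n))
print(get_obs())
E
```

```text
side {'fovy': 52.99448828716938, 'cx': 277.7645421424229, 'cy': 207.42121542922774, 'R': array([[ 0.7342201 , -0.67868722,  0.01745019],
       [-0.48191734, -0.53910972, -0.69073612],
       [ 0.47820135,  0.49874279, -0.72289633]]), 't': array([-380.35759635,  279.0641186 , 1162.18055893])}
top {'fovy': 54.25844465478727, 'cx': 279.8459067497424, 'cy': 207.16698033479685, 'R': array([[-4.63906076e-04, -9.99998069e-01, -1.90977006e-03],
       [-9.84883520e-01,  7.87697975e-04, -1.73216144e-01],
       [ 1.73217314e-01,  1.80054504e-03, -9.84881983e-01]]), 't': array([ -28.87892437,  454.88521882, 1271.65897196])}
{'time': 0.1, 'joint_positions': array([ 1.00605344e+00,  3.42663603e-01,  1.52490211e+00, -1.46181382e-05,
        1.27535718e+00, -1.45999671e-01]), 'dq': array([-0.00055439, -0.00226946, -0.00348688,  0.00149922, -0.00160423,
       -0.00027226]), 'tau': array([ 2.51364130e-03, -4.32007742e+01, -2.44693977e+01,  7.19201728e-02,
        5.25799650e-02, -1.05009080e-04]), 'tool_pos': array([213.28797686, 479.38434827, 251.11570445]), 'tcp_rot': array([-3.14027453e+00, -1.79694745e-04,  2.72285359e+00]), 'contact_force': array([-0.35732835, -0.24708439, -0.48237119]), 'moment': array([-0.05821795,  0.02155884, -0.02763954]), 'grip_width': 91.93221047109839}
```

View pics/side0.png

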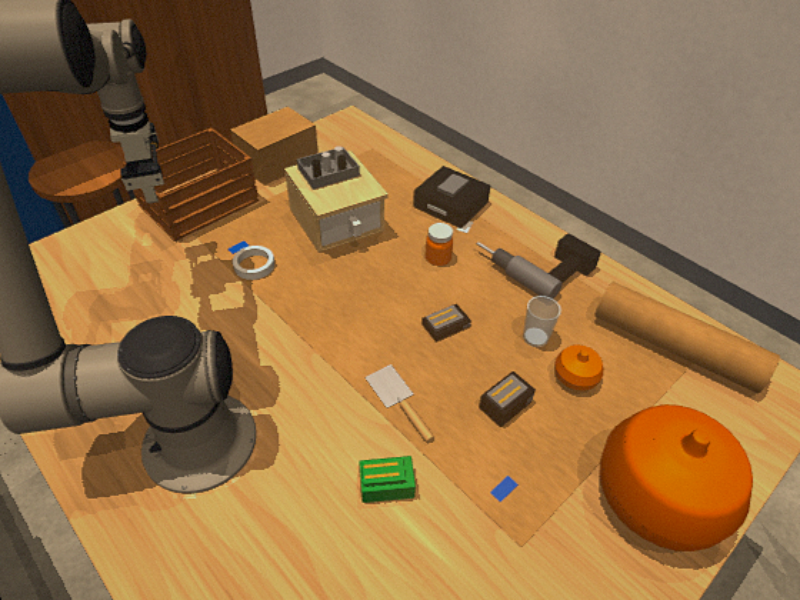

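View pics/top0.png

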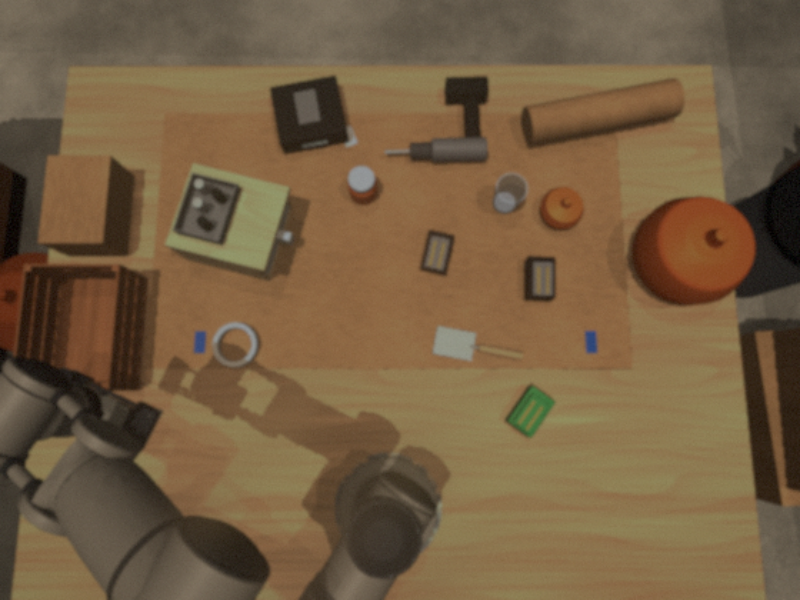

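The two black packs sit at side (446,321) / top (437,252) and side (507,398) / top (540,278). The second looks taller. The green block at side (387,478) / top (530,410) is the look-alike to leave alone. Next I'll measure heights from depth and enlarge both candidates.

Run:
```python
from h import *
S=np.load("side0.npz");T=np.load("top0.npz")
Cs=cloud("side",S["d"]);Ct=cloud("top",T["d"])
def m(n,C,u,v,r=3):
    u=int(u*.7);v=int(v*.7);print(n,u,v,np.nanmedian(C[v-r:v+r+1,u-r:u+r+1].reshape(-1,3),0).round(1))
for q in [(437,252),(540,278),(530,410),(240,225),(285,237),(300,320)]: m("top",Ct,*q)
for q in [(446,321),(507,398),(387,478),(355,226),(345,200)]: m("side",Cs,*q)
# dark masks -> cloud top region
for nm,(u,v) in dict(a=(437,252),b=(540,278)).items():
    u=int(u*.7);v=int(v*.7)
    w=Ct[v-30:v+31,u-30:u+31].reshape(-1,3); k=w[w[:,2]>15]
    r=cv2.minAreaRect(k[:,:2].astype(np.float32)); print(nm,r,np.percentile(k[:,2],[5,50,95]))
p=S["p"][:,:,::-1]
a=cv2.resize(p[200:300,285:385],(400,400),interpolation=2)
b=cv2.resize(p[90:190,190:290],(400,400),interpolation=2)
cv2.imwrite("pics/crop1.png",np.hstack([a,b]))
# drawer unit top: green-ish board
w=Ct[100:210,105:215].reshape(-1,3)
k=w[(w[:,2]>125)&(w[:,2]<145)]
r=cv2.minAreaRect(k[:,:2].astype(np.float32));print("unit top",r,cv2.boxPoints(r),len(k))
```

```text
top 305 176 [ 559.  -111.1   33.1]
top 378 194 [ 493.7 -340.4   58.5]
top 371 287 [ 204.4 -306.5   59.2]
top 168 157 [593.4 309.8 133.5]
top 199 165 [581.7 224.9  86.5]
top 210 224 [ 4.062e+02  1.998e+02 -2.000e-01]
side 312 224 [ 555.3 -120.4   34.3]
side 354 278 [ 481.  -351.8   58.3]
side 270 334 [ 195.5 -319.2   58.1]
side 248 158 [578.6 220.9  80.1]
side 241 140 [581.4 262.1 135.9]
a ((417.7252197265625, -81.7483901977539), (62.35369873046875, 392.7439270019531), 77.47891235351562) [18.67661324 31.04951835 38.94538735]
b ((364.688720703125, -225.60394287109375), (104.54331970214844, 463.43670654296875), 47.924015045166016) [22.76985771 53.16075309 61.74551613]
unit top ((611.9995727539062, 339.38580322265625), (222.6472625732422, 190.94219970703125), 75.16634368896484) [[491.20984 256.2141 ]
 [675.7886  207.33034]
 [732.7893  422.5575 ]
 [548.2106  471.44128]] 3591
```

View pics/crop1.png

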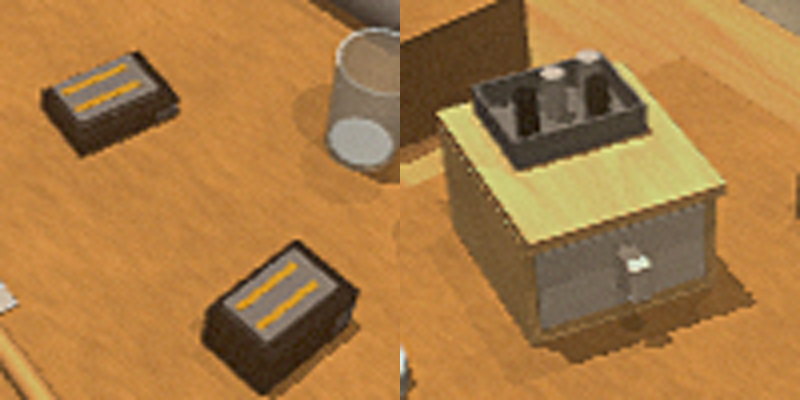

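The crop shows the front block (side px (354,278), top at 58 mm) as the taller black pack. The other one's top is at 34 mm, so it is the slim pack. The drawer front faces roughly −y. I'll refine the poses.

Run:
```python
from h import *
S=np.load("side0.npz");T=np.load("top0.npz")
for n,Z,win in (("top",T,(slice(100,205),slice(105,210))),("side",S,(slice(90,180),slice(190,280)))):
    p=Z["p"];C=cloud(n,Z["d"])
    m=np.zeros((420,560),np.uint8);m[win]=1
    h=C[...,2]
    b=(m>0)&(h>124)&(h<176)
    lab=cv2.connectedComponents(b.astype(np.uint8))[1]
    cnt=max(cv2.findContours(b.astype(np.uint8),0,1)[0],key=cv2.contourArea)
    if n=="top":
        # board only: cast contour on 135
        q=np.array([ray(n,*c[0],135)[:2] for c in cnt],np.float32)
        r=cv2.minAreaRect(q);print(n,r,cv2.boxPoints(r))
    kk=b&(h<145);kk=C[kk]; r=cv2.minAreaRect(kk[:,:2].astype(np.float32)); print(n,"cl",r,cv2.boxPoints(r).round(1).tolist())
# front face plane from side cloud
C=cloud("side",S["d"]).reshape(-1,3)
ux=np.array([np.cos(np.radians(75.17)),np.sin(np.radians(75.17))]);uy=np.array([-ux[1],ux[0]])
f=np.array([588.6,251.1]); L=(C[:,:2]-f); a=L@ux;bq=L@uy
s=(abs(a)<12)&(abs(bq)<75)&(C[:,2]>25)&(C[:,2]<95)
A=np.polyfit(bq[s],a[s],1);print("front plane",A,s.sum(),np.median(a[s]))
s=(a<-12)&(a>-60)&(abs(bq)<40)&(C[:,2]>45)&(C[:,2]<95)
print("handle pts",s.sum());print(np.c_[a,bq,C[:,2]][s].round(0)[::2].tolist())
for n,Z,(u,v) in (("top",T,(378,194)),("side",S,(354,278))):
    C=cloud(n,Z["d"]); w=C[v-32:v+33,u-32:u+33].reshape(-1,3)
    w=w[(abs(w[:,0]-487)<75)&(abs(w[:,1]+343)<75)]
    for lo in (36,52):
        k=w[(w[:,2]>lo)&(w[:,2]<66)]
        r=cv2.minAreaRect(k[:,:2].astype(np.float32));print(n,lo,r,k.mean(0))
for n,Z,(u,v) in (("top",T,(305,176)),):
    C=cloud(n,Z["d"]); w=C[v-30:v+30,u-30:u+30].reshape(-1,3); k=w[(w[:,2]>20)&(np.hypot(w[:,0]-555,w[:,1]+115)<75)]
    print("slim",cv2.minAreaRect(k[:,:2].astype(np.float32)))
```

```text
top ((610.3978271484375, 337.2742614746094), (222.420166015625, 190.49725341796875), 75.31900024414062) [[490.07416 253.83453]
 [674.352   205.55542]
 [730.7215  420.714  ]
 [546.44366 468.9931 ]]
top cl ((611.9995727539062, 339.38580322265625), (222.6472625732422, 190.94219970703125), 75.16634368896484) [[491.20001220703125, 256.20001220703125], [675.7999877929688, 207.3000030517578], [732.7999877929688, 422.6000061035156], [548.2000122070312, 471.3999938964844]]
side cl ((638.5944213867188, 437.4235534667969), (430.4668273925781, 192.58535766601562), 75.24723815917969) [[490.70001220703125, 253.8000030517578], [676.9000244140625, 204.8000030517578], [786.5, 621.0], [600.2999877929688, 670.0999755859375]]
front plane [-2.23811514e-03  4.29271089e+00] 499 4.618952753845345
handle pts 83
[[-16.0, -1.0, 91.0], [-12.0, 2.0, 85.0], [-19.0, -3.0, 88.0], [-21.0, -10.0, 88.0], [-17.0, 4.0, 85.0], [-23.0, -1.0, 88.0], [-28.0, -7.0, 88.0], [-15.0, 7.0, 80.0], [-29.0, 6.0, 90.0], [-32.0, -1.0, 90.0], [-36.0, -7.0, 90.0], [-20.0, 10.0, 80.0], [-31.0, 7.0, 87.0], [-31.0, -1.0, 84.0], [-37.0, -6.
[... 574 characters left out ...]
.2431335449219, -345.6208801269531), (63.14247512817383, 94.78775787353516), 88.19682312011719) [ 493.72838359 -342.36160044   52.78559465]
top 52 ((495.2203674316406, -346.0901794433594), (48.24357986450195, 83.8552017211914), 87.15278625488281) [ 491.150253   -344.49033973   57.77419965]
side 36 ((499.56549072265625, -342.09259033203125), (63.435855865478516, 97.94319152832031), 87.93577575683594) [ 493.04693517 -346.43636226   52.14404855]
side 52 ((495.2722473144531, -342.3243408203125), (44.68026351928711, 81.93584442138672), 86.55318450927734) [ 492.71239346 -342.97462095   57.92163647]
slim ((561.620849609375, -113.27940368652344), (61.66755676269531, 95.84727478027344), 76.251953125)
```

Poses:
- **Unit:** x axis at yaw ≈75.2°.
- **Handle:** end face about (579, 215).
- **Tall pack:** (496, −344), long axis ≈−2.5°.

The moves can't tilt the tool. With the tool upright and the fingertips at z≈72, though, the gripper body clears the 135 mm board while the fingers overlap the handle's end face. First I rotate and close the fingers.

```bash
python3 -m jog '[1,0,0,0,8.1,1,0,0,0,8.1,1,0,0,0,8.1,1,0,0,0,8.1,1,0,0,0,8.1]'; python3 -m jog '[1,0,0,0,8.1,1,0,0,0,8.1,1,0,0,0,8.1,1,0,0,0,8.1,1,0,0,0,8.1]'
cat >> h.py <<'E'
def rel(X,yaw=None):
    "print tool-frame shift to TCP world target X and turn to psi=yaw deg"
    o=get_obs(); from scipy.spatial.transform import Rotation as Ro
    R=Ro.from_euler("xyz",o["tcp_rot"]).as_matrix(); psi=np.degrees(np.arctan2(R[1,0],R[0,0]))
    print("t",round(o["time"],2),"tcp",o["tool_pos"].round(1),"psi",psi.round(2),"zdir",R[:,2].round(3),"w",round(float(o["grip_width"]),1),"F",o["contact_force"].round(1),"j6",o["joint_positions"][5].round(2))
    print("shift",(R.T@(np.array(X)-o["tool_pos"])).round(1), "turn",None if yaw is None else round(psi-yaw,1))
E
python3 -c "
from h import *
rel([566.4,167.6,240],75.2)"
```

```text
time: 0.6
tool_pos: [212.6, 478.3, 248.9]
tcp_rot: [-3.136, 0.004, 1.991]
contact_force: [0.0, -1.2, -0.2]
grip_width: 56.4
time: 1.1
tool_pos: [211.9, 477.2, 246.7]
tcp_rot: [-3.139, 0.012, 1.253]
contact_force: [0.6, -0.3, -0.1]
grip_width: 16.8
t 1.1 tcp [211.9 477.2 246.7] psi 71.81 zdir [-0.006 -0.01  -1.   ] w 16.8 F [ 0.6 -0.3 -0.1] j6 1.32
shift [-183.4  433.5    7.5] turn -3.4
```

```bash
python3 -m jog '[1,-18,43,0,-3,1,-18,43,0,0,1,-18,43,0,0,1,-18,43,0,0,1,-18,43,0,0]'; python3 -m jog '[1,-18,43,0,0,1,-18,43,0,0,1,-18,43,0,0,1,-18,43,0,0,1,0,0,0,0]'
python3 -c "
from h import *
rel([566.4,167.6,240],75.2)"
```

```text
time: 1.6
tool_pos: [394.0, 330.0, 244.8]
tcp_rot: [-3.135, 0.013, 1.309]
contact_force: [1.0, 0.8, -0.2]
grip_width: 0.7
time: 2.1
tool_pos: [549.7, 205.7, 242.2]
tcp_rot: [-3.133, 0.016, 1.304]
contact_force: [0.4, 0.1, -0.0]
grip_width: 0.2
t 2.1 tcp [549.7 205.7 242.2] psi 74.69 zdir [-0.012 -0.013 -1.   ] w 0.2 F [ 0.4  0.1 -0. ] j6 0.5
shift [-32.3  26.1   2.5] turn -0.5
```

```bash
python3 -m jog '[1,-32,26,0,0,1,0,0,40,0,1,0,0,40,0,1,0,0,40,0,1,0,0,20,0]'
python3 - <<'E'
from h import *
rel([566.4,167.6,98],75.2)
p,d=capture("side");q,_=capture("top")
a=cv2.resize(p[60:210,160:310,::-1],(400,400),interpolation=2)
b=cv2.resize(q[90:240,110:260,::-1],(400,400),interpolation=2)
cv2.imwrite("pics/pre.png",np.hstack([a,b]))
E
```

```text
time: 2.6
tool_pos: [566.3, 165.3, 100.0]
tcp_rot: [-3.137, 0.012, 1.301]
contact_force: [-0.7, 0.1, -0.0]
grip_width: 1.0
t 2.6 tcp [566.3 165.3 100. ] psi 74.52 zdir [-0.007 -0.011 -1.   ] w 1.0 F [-0.7  0.1 -0. ] j6 0.43
shift [ 2.3 -0.5  2. ] turn -0.7
```

View pics/pre.png

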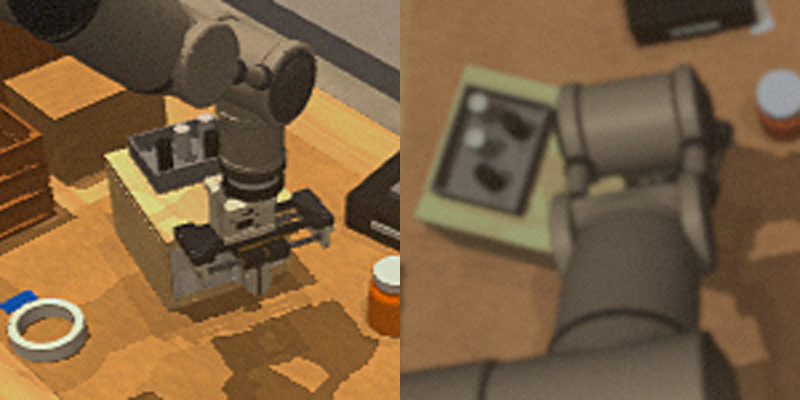

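The gripper stands upright in front of the drawer and lines up with the handle. Approaching.

```bash
python3 -m jog '[1,15,0,1,-0.7,1,15,0,0,0,1,5,0,0,0,1,3,0,0,0,1,3,0,0,0]'; python3 -c "
from h import *
rel([579,215.5,98],75.2)"
```

```text
time: 3.2
tool_pos: [578.3, 208.4, 102.9]
tcp_rot: [-3.141, 0.015, 1.317]
contact_force: [-0.6, -8.7, -4.5]
grip_width: 0.5
t 3.2 tcp [578.3 208.4 102.9] psi 75.47 zdir [-0.005 -0.015 -1.   ] w 0.5 F [-0.6 -8.7 -4.5] j6 0.49
shift [ 7.2 -1.1  4.8] turn 0.3
```

```bash
python3 -m jog '[1,4,0,2,0,1,4,0,2,0]'; python3 -m jog '[1,4,0,2,0,1,4,0,1,0]'
```

```text
time: 3.4
tool_pos: [580.1, 213.1, 101.0]
tcp_rot: [-3.141, 0.022, 1.318]
contact_force: [-3.6, -9.3, 6.9]
grip_width: 0.5
time: 3.6
tool_pos: [581.5, 217.4, 100.3]
tcp_rot: [3.142, 0.03, 1.319]
contact_force: [-4.4, -9.9, 3.5]
grip_width: 0.5
```

```bash
python3 -m jog '[1,4,0,1,0]'; python3 -m jog '[1,4,0,1,0]'
```

```text
time: 3.7
tool_pos: [581.7, 218.2, 100.3]
tcp_rot: [-3.141, 0.036, 1.319]
contact_force: [-6.5, -19.7, 9.2]
grip_width: 0.5
time: 3.8
tool_pos: [581.8, 218.3, 100.4]
tcp_rot: [-3.14, 0.044, 1.319]
contact_force: [-7.0, -18.1, 8.3]
grip_width: 0.8
```

The force jumped with no further travel, so it's at the solid stop. Backing off.

```bash
python3 -m jog '[1,-25,0,0,0,1,-30,0,0,0,1,-30,0,0,0,1,0,0,0,0,0,0,0,0,0]'
python3 - <<'E'
from h import *
rel([566.4,167.6,98],75.2)
p,d=capture("side"); np.savez("s1.npz",p=p,d=d)
cv2.imwrite("pics/rel.png",cv2.resize(p[60:210,160:310,::-1],(600,600),interpolation=2))
E
```

```text
time: 4.3
tool_pos: [562.1, 134.8, 108.9]
tcp_rot: [3.136, 0.042, 1.321]
contact_force: [-0.4, -0.2, 0.0]
grip_width: 4.8
t 4.3 tcp [562.1 134.8 108.9] psi 75.68 zdir [-0.005 -0.042 -0.999] w 4.8 F [-0.4 -0.2  0. ] j6 0.4
shift [33.2 -4.   9.4] turn 0.5
```

View pics/rel.png

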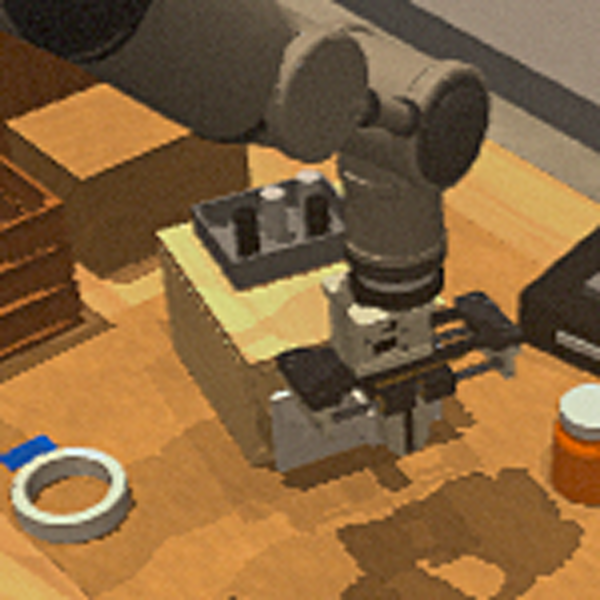

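The drawer has sprung out. I'll measure by how much, then lift and open to straddle the handle.

```bash
cat >> h.py <<'E'
UX=np.array([np.cos(np.radians(75.2)),np.sin(np.radians(75.2))]);UY=np.array([-UX[1],UX[0]]);F0=np.array([589.2,254.])
def unit(C): 
    C=C.reshape(-1,3);L=C[:,:2]-F0;return np.c_[L@UX,L@UY,C[:,2]]
E
python3 - <<'E'
from h import *
U=unit(cloud("side",np.load("s1.npz")["d"]))
s=(U[:,0]<-15)&(U[:,0]>-70)&(U[:,1]>20)&(U[:,1]<75)&(U[:,2]>30)&(U[:,2]<95)
print(s.sum(),np.histogram(U[s,0],bins=np.arange(-70,-10,5)),np.median(U[s,0]))
E
python3 -m jog '[0,-8,0,-20,0,0,0,0,-10,0,0,0,0,0,0,0,0,0,0,0]'; python3 -c "
from h import *
rel([571.9,188.5,125],75.2)"
```

```text
118 (array([ 0,  0,  0,  0,  0,  0, 19, 87, 12,  0,  0]), array([-70, -65, -60, -55, -50, -45, -40, -35, -30, -25, -20, -15])) -33.40189555239769
time: 4.75
tool_pos: [561.2, 132.3, 140.1]
tcp_rot: [3.135, 0.041, 1.325]
contact_force: [-0.6, 0.6, 0.1]
grip_width: 39.7
t 4.75 tcp [561.2 132.3 140.1] psi 75.9 zdir [-0.004 -0.042 -0.999] w 39.7 F [-0.6  0.6  0.1] j6 0.39
shift [57.7 -3.4 12.7] turn 0.7
```

```bash
python3 -m jog '[0,20,-1,0,0.7,0,20,-1,0,0,0,20,-1,0,0,0,0,0,0,0]'; python3 -c "
from h import *
rel([572.7,191.4,85],75.2)"
```

```text
time: 5.15
tool_pos: [572.9, 194.4, 134.6]
tcp_rot: [3.137, 0.042, 1.313]
contact_force: [0.4, -0.6, -0.0]
grip_width: 71.5
t 5.15 tcp [572.9 194.4 134.6] psi 75.21 zdir [-0.007 -0.042 -0.999] w 71.5 F [ 0.4 -0.6 -0. ] j6 0.5
shift [-0.9  0.4 49.7] turn 0.0
```

```bash
python3 -m jog '[0,0,0,20,0,0,0,0,20,0,0,-1,0,8,0,1,0,0,0,0,1,0,0,0,0]';python3 -m jog '[1,0,0,0,0,1,0,0,0,0,1,0,0,0,0,1,0,0,0,0,1,0,0,0,0]'; python3 -c "
from h import *
rel([572.7,191.4,85],75.2)"
```

```text
time: 5.65
tool_pos: [571.3, 191.1, 83.6]
tcp_rot: [3.139, 0.044, 1.315]
contact_force: [0.2, 0.0, -0.3]
grip_width: 80.2
time: 6.15
tool_pos: [572.8, 191.0, 86.6]
tcp_rot: [3.135, 0.042, 1.315]
contact_force: [0.8, -0.4, 0.5]
grip_width: 40.0
t 6.15 tcp [572.8 191.   86.6] psi 75.33 zdir [-0.004 -0.042 -0.999] w 40.0 F [ 0.8 -0.4  0.5] j6 0.5
shift [ 0.4 -0.2  1.6] turn 0.1
```

```bash
python3 -m jog '[1,0,0,0,0,1,0,0,0,0,1,0,0,0,0,1,0,0,0,0,1,0,0,0,0]'; python3 -m jog '[1,-10,0,0,0,1,-20,0,0,0,1,-20,0,0,0]'; python3 -c "
from h import *
rel([572.7,191.4,85],75.2)"
```

```text
time: 6.65
tool_pos: [576.6, 190.1, 86.9]
tcp_rot: [3.127, 0.04, 1.314]
contact_force: [2.1, 0.5, 0.3]
grip_width: 19.9
time: 6.95
tool_pos: [564.3, 143.1, 86.9]
tcp_rot: [3.126, 0.037, 1.317]
contact_force: [6.9, 1.1, -7.2]
grip_width: 20.2
t 6.95 tcp [564.3 143.1  86.9] psi 75.48 zdir [ 0.006 -0.04  -0.999] w 20.2 F [ 6.9  1.1 -7.2] j6 0.42
shift [48.9 -4.   0. ] turn 0.3
```

```bash
python3 -m jog '[1,-20,1,1,0,1,-20,1,1,0,1,-15,1,1,0]'; python3 -c "
from h import *
rel([572.7,191.4,85],75.2)"
```

```text
time: 7.25
tool_pos: [550.1, 87.9, 86.9]
tcp_rot: [3.131, 0.035, 1.317]
contact_force: [-2.5, 3.1, 5.0]
grip_width: 19.7
t 7.25 tcp [550.1  87.9  86.9] psi 75.48 zdir [ 0.002 -0.037 -0.999] w 19.7 F [-2.5  3.1  5. ] j6 0.32
shift [105.9  -4.1  -1.9] turn 0.3
```

```bash
python3 -m jog '[1,-8,0,0,0,1,-5,0,0,0,1,0,0,0,0]'; python3 -m jog '[0,0,0,0,0,0,0,0,0,0,0,0,0,0,0,0,0,0,0,0,0,0,0,0,0]'; python3 -c "
from h import *
rel([572.7,191.4,85],75.2)"
```

```text
time: 7.55
tool_pos: [546.0, 72.4, 86.9]
tcp_rot: [3.131, 0.036, 1.315]
contact_force: [0.9, -1.0, 0.9]
grip_width: 19.8
time: 8.05
tool_pos: [546.3, 73.8, 87.3]
tcp_rot: [3.13, 0.036, 1.317]
contact_force: [-1.1, -0.2, 0.5]
grip_width: 55.2
t 8.05 tcp [546.3  73.8  87.3] psi 75.48 zdir [ 0.002 -0.038 -0.999] w 55.2 F [-1.1 -0.2  0.5] j6 0.3
shift [120.5  -3.9  -2.1] turn 0.3
```

```bash
python3 -m jog '[0,0,0,-30,0,0,0,0,-40,0,0,0,0,-40,0,0,0,0,-40,0,0,0,0,0,0]'; python3 -m jog '[0,-40,0,0,8.5,0,-40,0,0,8.5,0,-40,0,0,8.5,0,-40,0,0,8.5,0,-30,0,0,8.5]'; python3 -m jog '[0,0,0,0,8.5,0,0,0,0,8.5,0,0,0,0,8.5,0,0,0,0,8.5,0,0,0,0,0]'
python3 - <<'E'
from h import *
rel([496.5,-344,200],-2.5)
for n in ("side","top"):
    p,d=capture(n); np.savez(n+"2.npz",p=p,d=d)
    cv2.imwrite(f"pics/{n}2.png",cv2.resize(p[:,:,::-1],(800,600)))
E
```

```text
time: 8.55
tool_pos: [545.3, 80.4, 241.4]
tcp_rot: [3.134, 0.037, 1.319]
contact_force: [0.2, -0.5, -1.0]
grip_width: 90.9
time: 9.05
tool_pos: [449.2, -80.8, 246.6]
tcp_rot: [3.109, 0.019, 0.568]
contact_force: [0.2, -0.1, 0.5]
grip_width: 92.1
time: 9.55
tool_pos: [444.9, -83.4, 244.9]
tcp_rot: [3.104, 0.001, -0.033]
contact_force: [0.5, -0.2, 0.2]
grip_width: 91.9
t 9.55 tcp [444.9 -83.4 244.9] psi -1.9 zdir [-0.002 -0.037 -0.999] w 91.9 F [ 0.5 -0.2  0.2] j6 1.29
shift [ 60.3 256.9  54.5] turn 0.6
```

View pics/side2.png

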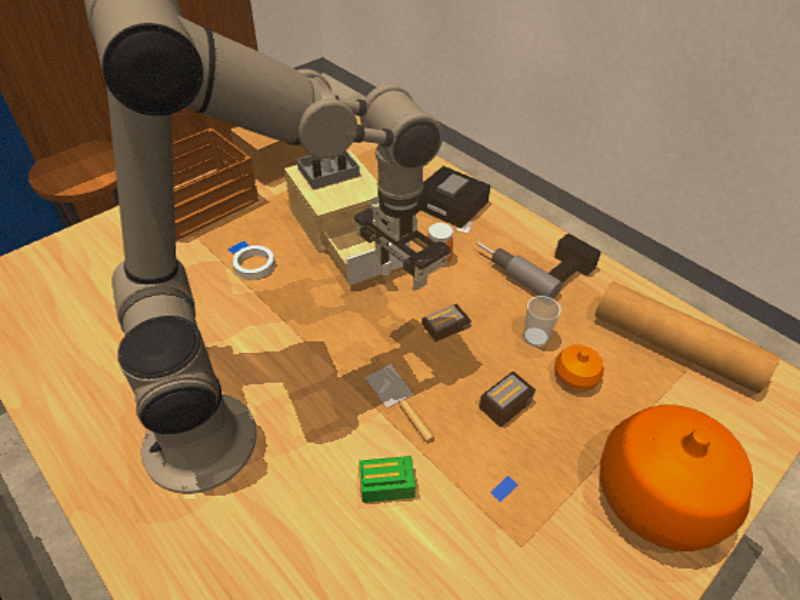

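View pics/top2.png

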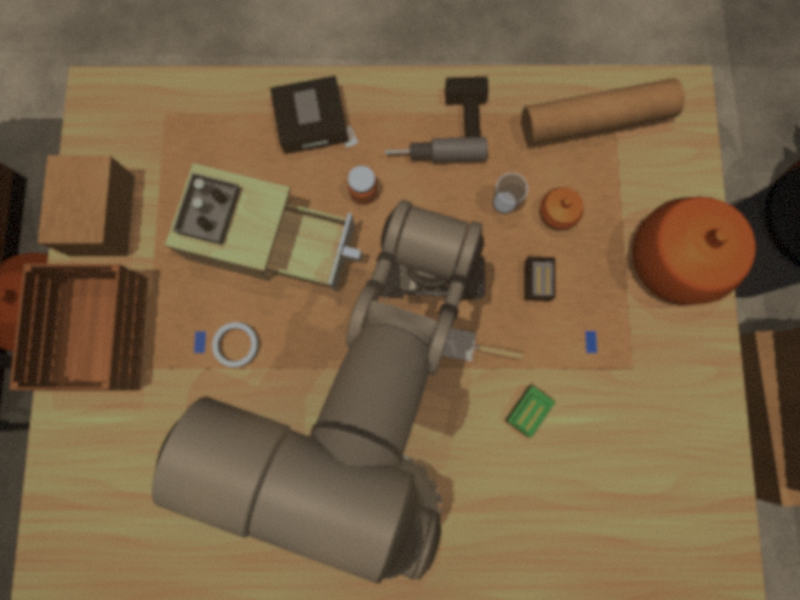

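The drawer is well open, with its front edge at top px (352,215)–(337,285) and its floor visible. I'll measure the drawer's front and side walls, and go to the pack.

```bash
python3 - <<'E'
from h import *
for n in("top","side"):
    U=unit(cloud(n,np.load(n+"2.npz")["d"]))
    s=(U[:,0]<-100)&(U[:,0]>-175)&(abs(U[:,1])<95)&(U[:,2]>85)&(U[:,2]<112)
    print(n,"front top",s.sum(),np.percentile(U[s,0],[2,10,50,90,98]).round(1),"y",np.percentile(U[s,1],[1,50,99]).round(1))
    s=(U[:,0]<-30)&(U[:,0]>-135)&(abs(U[:,1])<100)&(U[:,2]>55)&(U[:,2]<72)
    print("walls y",s.sum(),np.histogram(U[s,1],bins=np.arange(-100,101,10)))
    s=(U[:,0]<-30)&(U[:,0]>-150)&(abs(U[:,1])<100)&(U[:,2]>12)&(U[:,2]<28)
    print("floor", s.sum(),np.percentile(U[s,:2],[1,50,99],axis=0).round(1).tolist())
for q in [(352,215),(337,285)]:
    print(unit(ray("top",q[0]*.7,q[1]*.7,102)[None]))
E
python3 -m jog '[0,20,50,0,0.6,0,20,50,0,0,0,20,50,0,0,0,0,50,0,0,0,0,50,0,0]'
python3 -c "
from h import *
rel([496.5,-344,150],-2.5)"
```

```text
top front top 200 [-171.8 -162.7 -158.6 -153.7 -152.6] y [-81.3  -0.1  80.3]
walls y 144 (array([ 0,  0, 75,  0,  0,  0,  0,  0,  0,  0,  0,  0,  0,  0,  0,  0,  0,
       69,  0,  0]), array([-100,  -90,  -80,  -70,  -60,  -50,  -40,  -30,  -20,  -10,    0,
         10,   20,   30,   40,   50,   60,   70,   80,   90,  100]))
floor 1359 [[-137.4, -73.2], [-84.3, -2.9], [-31.5, 76.5]]
side front top 132 [-160.4 -158.8 -155.9 -151.3 -149. ] y [-82.4  38.2  79.2]
walls y 56 (array([ 0,  0,  0,  0,  0,  0,  0,  0,  0,  0,  0,  0,  0,  0,  0,  0,  3,
       53,  0,  0]), array([-100,  -90,  -80,  -70,  -60,  -50,  -40,  -30,  -20,  -10,    0,
         10,   20,   30,   40,   50,   60,   70,   80,   90,  100]))
floor 192 [[-125.3, -38.0], [-51.1, 16.5], [-30.1, 75.7]]
[[-164.24281372  -78.95962642  102.        ]]
[[-175.07166615   79.3103835   102.        ]]
time: 10.15
tool_pos: [498.4, -325.6, 252.9]
tcp_rot: [3.107, 0.001, -0.007]
contact_force: [2.1, 0.1, 0.7]
grip_width: 91.7
t 10.15 tcp [ 498.4 -325.6  252.9] psi -0.4 zdir [-0.001 -0.035 -0.999] w 91.7 F [2.1 0.1 0.7] j6 0.89
shift [ -1.6  14.8 103.5] turn 2.1
```

Drawer out ≈160 mm. The space clear of the overhang is unit x −152…−20, so I'll aim the pack at x≈−85, y≈−1. Descending onto the pack.

```bash
python3 -m jog '[0,-1,8,35,2.1,0,0,7,35,0,0,0,0,35,0,0,0,0,0,0]'
python3 - <<'E'
from h import *
rel([496.5,-344,38],-2.5)
p,d=capture("side")
cv2.imwrite("pics/pk.png",cv2.resize(p[180:330,270:420,::-1],(600,600),interpolation=2))
E
```

```text
time: 10.55
tool_pos: [496.4, -353.6, 144.6]
tcp_rot: [3.103, -0.002, -0.038]
contact_force: [-1.4, 0.0, -0.5]
grip_width: 91.4
t 10.55 tcp [ 496.4 -353.6  144.6] psi -2.2 zdir [ 0.001 -0.038 -0.999] w 91.4 F [-1.4  0.  -0.5] j6 0.89
shift [ -0.5 -13.7 106.1] turn 0.3
```

View pics/pk.png

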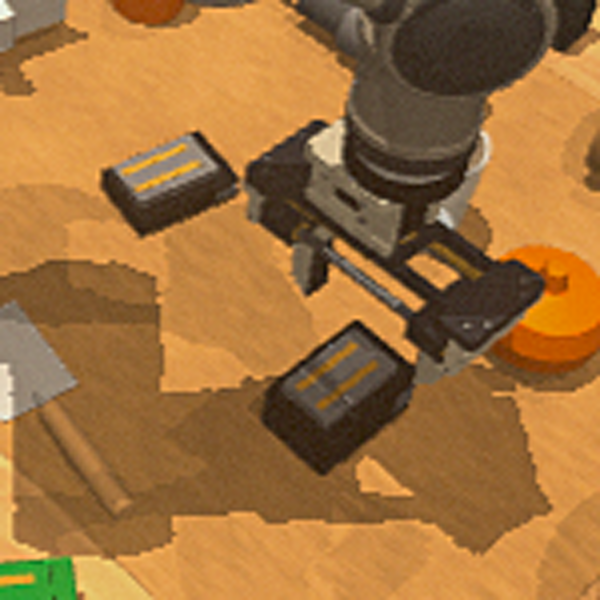

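```bash
python3 -c "
from h import *
print(ray('top',393,146,60),ray('top',357,135,60))"
python3 -m jog '[0,0,-7,35,0,0,0,-7,25,0,0,0,0,5,0,0,0,0,0,0]'
python3 -c "
from h import *
rel([496.5,-344,38],-2.5)"
```

```text
[ 651.73637436 -395.0321982    60.        ] [ 689.12303845 -279.94854702   60.        ]
time: 11.0
tool_pos: [503.6, -345.6, 89.7]
tcp_rot: [3.091, -0.017, -0.03]
contact_force: [-0.1, 0.4, 0.3]
grip_width: 92.1
t 11.0 tcp [ 503.6 -345.6   89.7] psi -1.72 zdir [ 0.015 -0.051 -0.999] w 92.1 F [-0.1  0.4  0.3] j6 0.91
shift [-8.1 -4.1 51.4] turn 0.8
```

```bash
python3 -m jog '[0,-4,-2,15,0.8,0,-4,-2,15,0,0,0,0,0,0]'
python3 -c "
from h import *
rel([496.5,-344,38],-2.5)"
```

```text
time: 11.3
tool_pos: [500.1, -345.8, 66.8]
tcp_rot: [3.083, -0.027, -0.041]
contact_force: [-0.1, -0.0, -0.4]
grip_width: 91.8
t 11.3 tcp [ 500.1 -345.8   66.8] psi -2.35 zdir [ 0.025 -0.06  -0.998] w 91.8 F [-0.1 -0.  -0.4] j6 0.92
shift [-4.5 -3.3 28.5] turn 0.2
```

```bash
python3 -m jog '[0,-3,-2,15,0,0,-1,-1,13,0]'
python3 -c "
from h import *
rel([496.5,-344,38],-2.5)"
```

```text
time: 11.5
tool_pos: [500.4, -347.2, 44.4]
tcp_rot: [3.076, -0.036, -0.039]
contact_force: [0.2, 0.5, 0.8]
grip_width: 91.6
t 11.5 tcp [ 500.4 -347.2   44.4] psi -2.26 zdir [ 0.033 -0.067 -0.997] w 91.6 F [0.2 0.5 0.8] j6 0.92
shift [-4.3 -3.5  6.1] turn 0.2
```

```bash
python3 -c "
from h import *
print(get_obs()['joint_positions'].round(3))"
python3 -m jog '[1,-3,-3,6,0,1,0,0,0,0,1,0,0,0,0,1,0,0,0,0,1,0,0,0,0]'
python3 -c "
from h import *
rel([496.5,-344,38],-2.5)
print(get_obs()['joint_positions'].round(3))"
```

```text
[-0.718  0.688  1.572 -0.04   0.813  0.919]
time: 12.0
tool_pos: [498.9, -345.1, 40.1]
tcp_rot: [3.074, -0.038, -0.039]
contact_force: [-0.4, -1.0, -4.3]
grip_width: 63.2
t 12.0 tcp [ 498.9 -345.1   40.1] psi -2.22 zdir [ 0.035 -0.069 -0.997] w 63.2 F [-0.4 -1.  -4.3] j6 0.92
shift [-2.5 -1.1  1.9] turn 0.3
[-0.718  0.69   1.584 -0.04   0.796  0.92 ]
```

```bash
python3 -m jog '[1,0,0,0,0,1,0,0,0,0,1,0,0,-15,0,1,0,0,-30,0,1,0,0,-40,0]'
python3 -m jog '[1,0,0,-40,0,1,0,0,-30,0,1,0,0,0,0]'
python3 - <<'E'
from h import *
rel([496.5,-344,200],-2.5)
p,d=capture("side");np.savez("s3.npz",p=p,d=d)
cv2.imwrite("pics/lift.png",cv2.resize(p[120:330,220:430,::-1],(600,600),interpolation=2))
E
```

```text
time: 12.5
tool_pos: [492.1, -336.3, 121.1]
tcp_rot: [3.085, -0.025, -0.04]
contact_force: [0.5, -0.7, -6.8]
grip_width: 63.2
time: 12.8
tool_pos: [491.2, -332.4, 200.7]
tcp_rot: [3.08, -0.031, -0.039]
contact_force: [1.4, -0.1, -5.4]
grip_width: 62.9
t 12.8 tcp [ 491.2 -332.4  200.7] psi -2.24 zdir [ 0.029 -0.063 -0.998] w 62.9 F [ 1.4 -0.1 -5.4] j6 0.91
shift [ 5.7 11.3  1.6] turn 0.3
```

View pics/lift.png

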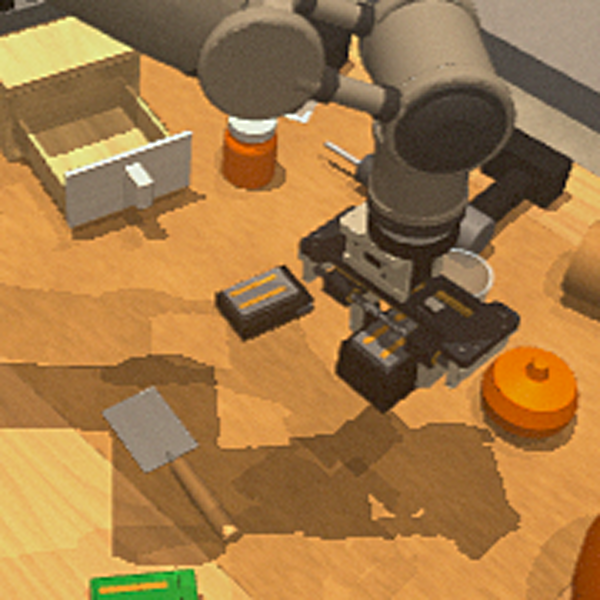

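The pack is held level at z≈200 TCP, and the drawer stays open. Rotating, then carrying it over the drawer.

```bash
python3 -m jog '[1,0,0,-5,-8.5,1,0,0,-5,-8.5,1,0,0,0,-8.5,1,0,0,0,-8.5,1,0,0,0,-8.5]'; python3 -m jog '[1,0,0,0,-8.5,1,0,0,0,-8.5,1,0,0,0,-8.5,1,0,0,0,-8.5,1,0,0,0,0]'
python3 -c "
from h import *
rel([569,173.5,200],75.2)"
```

```text
time: 13.35
tool_pos: [485.4, -327.6, 196.8]
tcp_rot: [3.098, 0.023, 0.714]
contact_force: [0.1, 0.3, -5.3]
grip_width: 63.3
time: 13.85
tool_pos: [480.1, -323.7, 182.4]
tcp_rot: [3.14, 0.033, 1.315]
contact_force: [-0.5, 1.0, -6.3]
grip_width: 63.2
t 13.85 tcp [ 480.1 -323.7  182.4] psi 75.34 zdir [-0.007 -0.032 -0.999] w 63.2 F [-0.5  1.  -6.3] j6 -0.44
shift [502.7 -39.8 -34.3] turn 0.1
```

```bash
python3 -m jog '[1,20,-3,-8,0,1,40,-3,-6,0,1,45,-4,-5,0,1,45,-4,-5,0,1,45,-4,-5,0]'; python3 -m jog '[1,45,-4,-4,0,1,45,-4,-4,0,1,40,-4,-4,0,1,35,-4,-4,0,1,0,0,0,0]'
python3 -c "
from h import *
rel([569,173.5,200],75.2)"
```

```text
time: 14.35
tool_pos: [511.4, -126.0, 198.9]
tcp_rot: [-3.133, 0.031, 1.285]
contact_force: [0.9, 0.2, -5.4]
grip_width: 63.0
time: 14.85
tool_pos: [540.8, 53.1, 207.7]
tcp_rot: [-3.127, 0.028, 1.272]
contact_force: [-0.3, -0.6, -5.1]
grip_width: 62.8
t 14.85 tcp [540.8  53.1 207.7] psi 72.88 zdir [-0.022 -0.023 -0.999] w 62.8 F [-0.3 -0.6 -5.1] j6 0.28
shift [123.6  -8.4   4.3] turn -2.3
```

```bash
python3 -m jog '[1,35,-2,0,-2.3,1,35,-4,0,0,1,35,-4,0,0,1,18,0,0,0,1,0,0,0,0]'
python3 - <<'E'
from h import *
rel([569,173.5,80],75.2)
for n in ("side","top"):
    p,d=capture(n);np.savez(n+"4.npz",p=p,d=d)
p=np.load("side4.npz")["p"];q=np.load("top4.npz")["p"]
a=cv2.resize(p[60:210,180:330,::-1],(400,400),interpolation=2)
b=cv2.resize(q[100:250,130:280,::-1],(400,400),interpolation=2)
cv2.imwrite("pics/over.png",np.hstack([a,b]))
U=unit(cloud("side",np.load("side4.npz")["d"]))
s=(U[:,0]<-130)&(U[:,0]>-175)&(abs(U[:,1])<95)&(U[:,2]>60)&(U[:,2]<100)
print("front",s.sum(),np.median(U[s,0]))
# held pack pixels: dark, z 130..190
c=p.max(2).ravel()<75
s=c&(U[:,2]>120)&(U[:,2]<215)&(abs(U[:,0]+85)<70)&(abs(U[:,1])<60)
print(s.sum(),np.percentile(U[s],[1,50,99],axis=0).round(1))
E
```

```text
time: 15.35
tool_pos: [561.2, 179.4, 200.1]
tcp_rot: [-3.12, 0.032, 1.299]
contact_force: [0.8, -0.4, -5.5]
grip_width: 62.9
t 15.35 tcp [561.2 179.4 200.1] psi 74.41 zdir [-0.029 -0.025 -0.999] w 62.9 F [ 0.8 -0.4 -5.5] j6 0.47
shift [  0.2  11.7 119.9] turn -0.8
front 411 -156.51029892128312
329 [[-128.1  -23.9  165. ]
 [-121.7   20.8  195.3]
 [ -69.1   43.2  214.4]]
```

View pics/over.png

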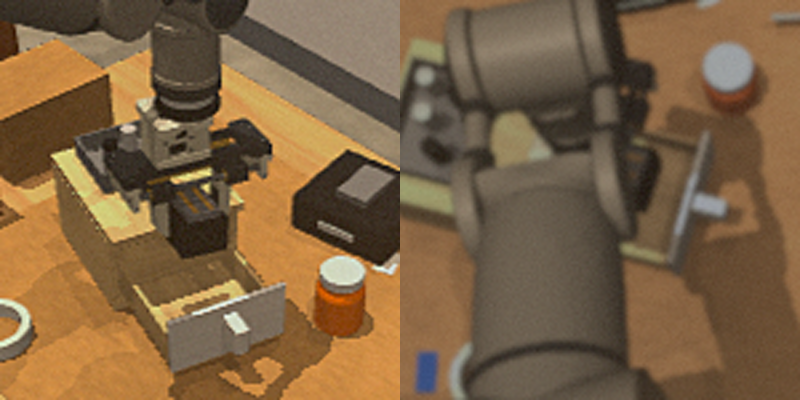

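The pack hangs above the drawer, inside its opening. It needs about 9 mm in tool y before lowering.

```bash
python3 -m jog '[1,-3,8,15,-0.8,1,0,2,30,0,1,0,0,30,0,1,0,0,0,0]'
python3 -c "
from h import *
rel([568.5,171.6,60],75.2)"
```

```text
time: 15.85
tool_pos: [568.1, 163.6, 120.8]
tcp_rot: [-3.12, 0.034, 1.307]
contact_force: [-1.2, 0.3, -6.5]
grip_width: 63.0
t 15.85 tcp [568.1 163.6 120.8] psi 74.86 zdir [-0.03  -0.028 -0.999] w 63.0 F [-1.2  0.3 -6.5] j6 0.44
shift [ 9.9 -0.4 60.5] turn -0.3
```

```bash
python3 -m jog '[1,8,0,0,0,1,2,0,20,0,1,0,0,15,0,1,0,0,0,0]'
python3 -c "
from h import *
rel([568.5,171.6,60],75.2)"
```

```text
time: 16.25
tool_pos: [573.4, 171.0, 88.3]
tcp_rot: [-3.126, 0.032, 1.302]
contact_force: [0.5, -0.0, -6.1]
grip_width: 63.0
t 16.25 tcp [573.4 171.   88.3] psi 74.58 zdir [-0.024 -0.026 -0.999] w 63.0 F [ 0.5 -0.  -6.1] j6 0.46
shift [ 0.2 -4.4 28.3] turn -0.6
```

```bash
python3 -m jog '[1,1,-4,12,-0.6,1,0,0,8,0,1,0,0,0,0]'
python3 -m jog '[1,0,0,4,0]'
python3 -m jog '[1,0,0,3,0]'
```

```text
time: 16.55
tool_pos: [571.3, 173.1, 70.4]
tcp_rot: [-3.131, 0.029, 1.313]
contact_force: [-0.0, -0.2, -5.9]
grip_width: 62.7
time: 16.65
tool_pos: [571.8, 173.2, 67.1]
tcp_rot: [-3.132, 0.028, 1.313]
contact_force: [0.2, 0.1, -4.6]
grip_width: 62.8
time: 16.75
tool_pos: [571.9, 173.1, 64.2]
tcp_rot: [-3.133, 0.028, 1.313]
contact_force: [-0.6, 0.1, -0.3]
grip_width: 62.9
```

Contact is beginning, since the weight is coming off the wrist. A little further, then release.

```bash
python3 -m jog '[1,0,0,2,0]'
python3 -m jog '[1,0,0,2,0]'; python3 -m jog '[1,0,0,1,0]'
```

```text
time: 16.85
tool_pos: [572.1, 173.0, 62.6]
tcp_rot: [-3.133, 0.028, 1.313]
contact_force: [-1.4, 0.3, -0.2]
grip_width: 62.8
time: 16.95
tool_pos: [572.0, 173.1, 61.1]
tcp_rot: [-3.133, 0.028, 1.313]
contact_force: [-5.8, 1.0, 6.4]
grip_width: 62.5
time: 17.05
tool_pos: [572.0, 173.2, 60.9]
tcp_rot: [-3.134, 0.028, 1.313]
contact_force: [-4.7, 0.4, 7.5]
grip_width: 62.3
```

```bash
python3 -m jog '[0.18,0,0,0,0,0.18,0,0,0,0,0.18,0,0,0,0,0.18,0,0,0,0]'
python3 -m jog '[0.18,0,0,-8,0,0.18,0,0,-20,0,0.18,0,0,-40,0,0.18,0,0,-40,0,0.18,0,0,-40,0]'
python3 - <<'E'
from h import *
rel([568.5,171.6,60],75.2)
p,d=capture("side"); np.savez("s5.npz",p=p,d=d)
cv2.imwrite("pics/put.png",cv2.resize(p[60:210,180:330,::-1],(600,600),interpolation=2))
U=unit(cloud("side",d))
s=(U[:,0]<-130)&(U[:,0]>-175)&(abs(U[:,1])<95)&(U[:,2]>60)&(U[:,2]<100)
print("front",s.sum(),np.median(U[s,0]))
E
```

```text
time: 17.45
tool_pos: [574.2, 173.6, 62.7]
tcp_rot: [-3.139, 0.025, 1.313]
contact_force: [-0.0, -0.5, -0.0]
grip_width: 75.5
time: 17.95
tool_pos: [573.0, 176.3, 210.7]
tcp_rot: [-3.128, 0.031, 1.312]
contact_force: [0.4, 0.1, -0.2]
grip_width: 75.3
t 17.95 tcp [573.  176.3 210.7] psi 75.19 zdir [-0.021 -0.026 -0.999] w 75.3 F [ 0.4  0.1 -0.2] j6 0.45
shift [ -1.1  -1.  150.9] turn -0.0
front 394 -154.40095623450497
```

View pics/put.png

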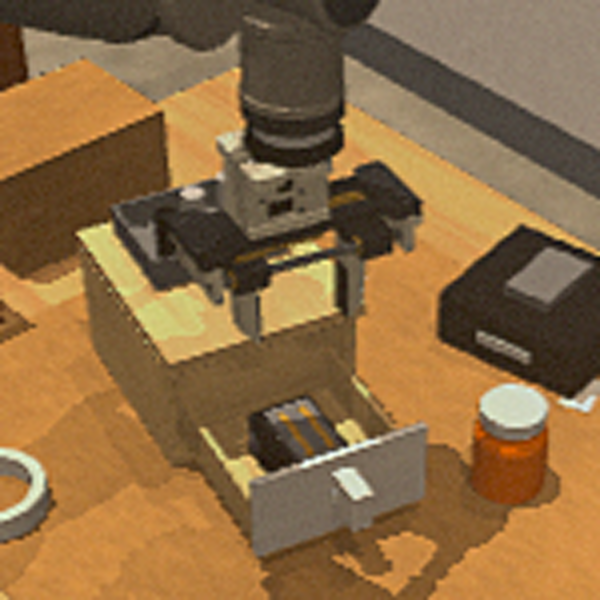

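The pack lies flat and upright on the floor, and the drawer is still open. Now I move in front of the handle with closed fingers and push it home.

```bash
python3 -m jog '[1,-45,0,0,0,1,-45,0,0,0,1,-45,0,0,0,1,-25,0,0,0,1,0,0,0,0]'
python3 -m jog '[1,0,0,0,0,1,0,0,0,0,1,0,0,0,0]'
python3 -c "
from h import *
P=F0-225*UX-2*UY
rel([*P,98],75.2)"
```

```text
time: 18.5
tool_pos: [536.3, 19.0, 229.3]
tcp_rot: [3.13, 0.021, 1.316]
contact_force: [1.0, 0.2, 0.6]
grip_width: 39.5
time: 18.8
tool_pos: [537.0, 20.5, 230.1]
tcp_rot: [3.128, 0.02, 1.316]
contact_force: [-0.6, -0.0, -0.2]
grip_width: 15.8
t 18.8 tcp [537.   20.5 230.1] psi 75.39 zdir [ 0.008 -0.022 -1.   ] w 15.8 F [-0.6 -0.  -0.2] j6 0.17
shift [ 16.7  -8.9 131.7] turn 0.2
```

```bash
python3 -m jog '[1,0,-4,35,0,1,0,-4,35,0,1,0,0,35,0,1,0,0,25,0,1,0,0,0,0]'
python3 - <<'E'
from h import *
P=F0-225*UX-2*UY
rel([*P,98],75.2)
p,d=capture("side")
cv2.imwrite("pics/prepush.png",cv2.resize(p[60:240,180:360,::-1],(600,600),interpolation=2))
E
```

```text
time: 19.3
tool_pos: [532.9, 25.3, 96.9]
tcp_rot: [3.124, 0.018, 1.324]
contact_force: [0.1, 0.5, 0.7]
grip_width: 0.3
t 19.3 tcp [532.9  25.3  96.9] psi 75.84 zdir [ 0.013 -0.022 -1.   ] w 0.3 F [0.1 0.5 0.7] j6 0.18
shift [10.5 -1.9 -1.4] turn 0.6
```

View pics/prepush.png

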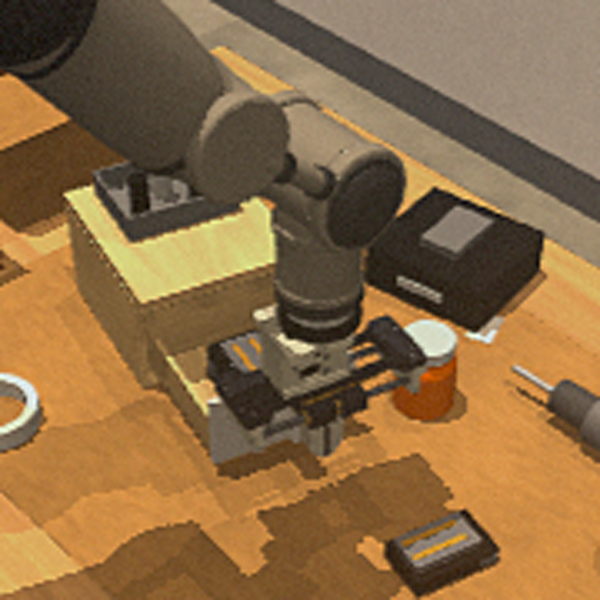

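```bash
python3 -m jog '[1,12,-1,-1,0.6,1,10,0,0,0,1,10,0,0,0,1,12,0,0,0,1,15,0,0,0]'
python3 -m jog '[1,15,0,0,0,1,15,0,0,0,1,15,0,0,0]'
python3 -c "
from h import *
P=F0-40*UX-2*UY
rel([*P,98],75.2)"
```

```text
time: 19.85
tool_pos: [550.5, 85.0, 103.1]
tcp_rot: [3.116, 0.018, 1.314]
contact_force: [-1.1, -3.5, -2.4]
grip_width: 0.5
time: 20.15
tool_pos: [562.9, 132.5, 103.0]
tcp_rot: [3.115, 0.019, 1.315]
contact_force: [-2.5, -3.4, 1.3]
grip_width: 0.3
t 20.15 tcp [562.9 132.5 103. ] psi 75.34 zdir [ 0.021 -0.025 -0.999] w 0.3 F [-2.5 -3.4  1.3] j6 0.39
shift [84.2 -3.4  3.4] turn 0.1
```

```bash
python3 -m jog '[1,15,0,1,0,1,15,-1,1,0,1,15,-1,1,0,1,10,-1,0,0]'
python3 -c "
from h import *
P=F0-40*UX-2*UY
rel([*P,98],75.2)"
```

```text
time: 20.55
tool_pos: [577.2, 190.2, 100.3]
tcp_rot: [3.109, 0.021, 1.317]
contact_force: [1.2, -11.6, 1.8]
grip_width: 0.2
t 20.55 tcp [577.2 190.2 100.3] psi 75.45 zdir [ 0.026 -0.029 -0.999] w 0.2 F [  1.2 -11.6   1.8] j6 0.48
shift [24.8 -2.6  1.7] turn 0.2
```

```bash
python3 -m jog '[1,8,-1,1,0,1,8,-1,0,0]'; python3 -m jog '[1,5,0,1,0]';python3 -m jog '[1,5,0,0,0]'
```

```text
time: 20.75
tool_pos: [580.9, 205.6, 99.7]
tcp_rot: [3.105, 0.025, 1.317]
contact_force: [0.8, -11.9, 1.2]
grip_width: 0.4
time: 20.85
tool_pos: [582.4, 210.3, 98.9]
tcp_rot: [3.105, 0.028, 1.318]
contact_force: [-3.8, -10.0, 6.4]
grip_width: 0.1
time: 20.95
tool_pos: [583.5, 214.5, 98.8]
tcp_rot: [3.106, 0.031, 1.318]
contact_force: [-3.0, -11.8, 4.5]
grip_width: 0.5
```

```bash
python3 -m jog '[1,4,0,0,0]'; python3 -m jog '[1,4,0,0,0]';python3 -m jog '[1,4,0,0,0]'
```

```text
time: 21.05
tool_pos: [584.0, 216.3, 98.8]
tcp_rot: [3.107, 0.037, 1.318]
contact_force: [-5.2, -22.2, 11.2]
grip_width: 0.1
time: 21.15
tool_pos: [584.1, 216.7, 98.9]
tcp_rot: [3.108, 0.045, 1.319]
contact_force: [-6.5, -24.3, 11.0]
grip_width: 0.4
time: 21.25
tool_pos: [584.2, 216.9, 99.0]
tcp_rot: [3.11, 0.054, 1.318]
contact_force: [-6.3, -22.3, 10.0]
grip_width: 0.2
```

At the solid stop again: same travel, and the force jumped. Letting go.

```bash
python3 -m jog '[1,-5,0,0,0,1,-10,0,0,0,1,-30,0,0,0,1,-40,0,0,0,1,-20,0,-20,0]'
python3 -m jog '[1,0,0,-40,0,1,-30,0,-40,0,1,-40,0,-40,0,1,-40,0,0,0,1,0,0,0,0]'
python3 - <<'E'
from h import *
print(get_obs()["tool_pos"].round(1))
U0=unit(cloud("side",np.load("side0.npz")["d"]))
for n in ("side","top"):
    p,d=capture(n); np.savez(n+"6.npz",p=p,d=d)
    cv2.imwrite(f"pics/{n}6.png",cv2.resize(p[:,:,::-1],(800,600)))
U=unit(cloud("side",np.load("side6.npz")["d"]))
for V in (U0,U):
    s=(abs(V[:,0])<60)&(abs(V[:,1])<75)&(abs(V[:,1])>20)&(V[:,2]>30)&(V[:,2]<95)
    print("front",s.sum(),np.median(V[s,0]))
E
```

```text
time: 21.75
tool_pos: [556.0, 118.9, 121.2]
tcp_rot: [3.115, 0.052, 1.322]
contact_force: [0.3, -0.1, -0.4]
grip_width: 0.3
time: 22.25
tool_pos: [528.8, 21.3, 248.6]
tcp_rot: [3.108, 0.046, 1.322]
contact_force: [-0.1, -0.2, -0.6]
grip_width: 0.6
[528.8  21.3 248.6]
front 373 1.8703899517064049
front 277 1.518183693402646
```

View pics/side6.png

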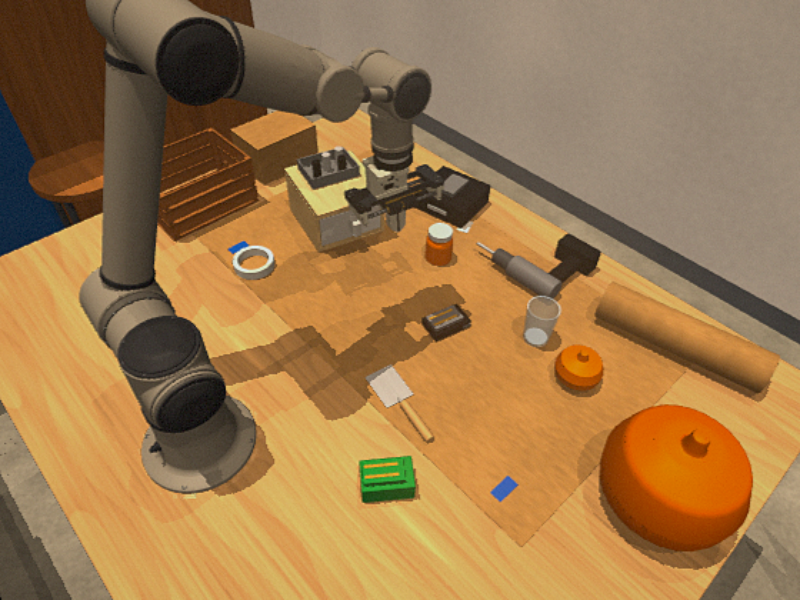

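View pics/top6.png

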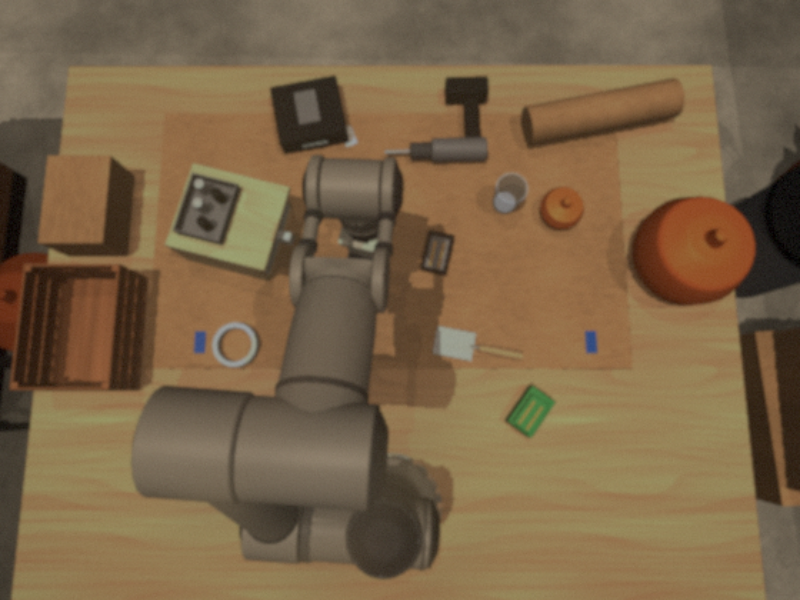

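The drawer front is back where it started (1.5 mm against 1.9 mm on the same measure), with the handle at top px (286,237). The bystanders show at their original pixels, and the arm is clear. Handing in.

```bash
python3 -c "
from h import *
o=get_obs();print(o['dq'].round(3),o['contact_force'].round(1)); print(close_job())"
```

```text
[ 0.029  0.028  0.007 -0.002  0.003  0.004] [-0.4 -0.8 -0.6]
the job is handed in; nothing more can be done
None
```

The job is done and handed in at about 22 s, and the drawer is shut with the tall pack inside. `close_job` gave no verdict, so this rests on my own checks.

**What I did:** I pressed the handle to the solid stop and the drawer sprang out. I gripped the handle and drew it out to about 160 mm. I then laid the tall black pack (58 mm high by depth) on the drawer floor and released it once it touched. Last, I pushed the drawer home to the stop and backed off.

**Last checks:**
- **Drawer:** its front is within about 0.4 mm of where it started shut, and it stayed there after I let go.
- **Pack:** the picture before closing showed it flat and right way up. I could not see it again once the drawer was shut.
- **Other things:** the slim pack, cup, jar, tape, scraper, gourd and the green look-alike appear where they were. I checked these by eye only.
- **Arm:** clear of everything, with no contact force beyond noise.

**Disagreements:**
- **Tool tilt:** the moves could not tilt the tool, so I pressed upright instead of leaning back 40 degrees. The tool also drifted up to about 0.08 rad off vertical, which did no visible harm.
- **Drawer position:** the grip on the handle suggested the drawer's centre was about 4 mm to one side of where the depth pictures put it, well within the placing tolerance.

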